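# Tip the square mortar specimen out of the sample carousel

### The job

Set the steel catch pan on the bench below the carousel's chute, turn the carousel by its top grip until the compartment holding the square-section specimen faces the chute, then raise the bar handle opposite the chute to tip that specimen alone out into the pan, and lower the carousel level again. Do not touch the specimens with the robot, keep the other three in the carousel, leave the pan standing flat, and do not shove or knock over the bottles, beaker, tin, lids or spatula.

Things in the scene. Friction and masses are not known exactly. Their poses are not given: they have to be found in the camera images.
- stand: Grey fixed stand of the tipping carousel: base plate 340 mm (x) by 200 mm (y), 14 mm high, two bearing posts at x +-155 mm, y -45 mm, 160 mm high. Origin: on the bench below the rotor's axis. z up, -y towards the chute (spout), +y towards the tipping handle. 'Stand y' below is measured along these axes.
- stand_axis (a point): point fixed to the stand, on the rotor's turning axis at the height of its floor (165 mm) when level; axes as the stand's. Round it the steel drum wall, 260 mm across, top 212 mm above the bench, part of the tipping cradle, has one 104 mm gap at -y; from it the chute, 104 mm wide inside, runs out to stand y -176 mm, walls to 199 mm, underside 159 mm high.
- stand_hinge (a point): point on the tipping axis, which runs along the stand's x at stand y -45 mm, 145 mm above the bench. Axes as the stand's. Drum, chute and handle swing about this line.
- stand_drop (a point): point on the bench where the middle of the pan should stand: stand y -225 mm. Axes as the stand's. A pan within about 15 mm of it, lying square with its lug away from the stand, catches what comes off the chute and stays clear of the chute.
- cradle (a joint): tipping angle (rad): 0 level (its start, on a stop), up to 0.75 (stop) with the handle up and the chute lip down. A few newtons at the handle lift it; released, it falls back to level. Specimens slide out at about 0.25 to 0.5 rad.
- cradle_handle (a point): middle of the bright metal tipping handle: a level round bar, 14 mm thick, 96 mm free between its arms, along the stand's x, at stand y +182 mm, 195 mm high when level, 47 mm from the drum wall. Pinch it from above (fingers closing along the stand's y); it turns in the grip, so an upright gripper can raise it in an arc of radius 232 mm about stand_hinge.
- cradle_lip (a point): middle of the chute's outer lip, upper face: stand y -176 mm, 163.5 mm high when level, about 70 mm high when fully tipped.
- rotor (a joint): rotor angle (rad), counter-clockwise from above, endless, stiff (0.12 N m), stays where left. The white rotor, 244 mm across, has five equal open 72-degree compartments parted by walls 45 mm high. At 0 (and every 72 degrees) a compartment is centred on the chute; within 0.1 rad is good. At the start, within 0.12 rad of 0, the one at the chute is empty.
- rotor_knob (a point): black turning grip on the rotor's axis: a bar 60 mm long along this point's x, 16 mm thick in y, from 241 to 283 mm above the bench; the point is its middle, 265 mm high, 38 mm above the specimens' tops. x and y turn with the rotor.
- square_mid (a point): the specimen that is wanted: a square prism, 38 mm by 38 mm, cast of grey mortar, about 0.11 kg, 62 mm high, standing in one compartment. Point: its centre, half-way up; z is its upright axis.
- slab_mid (a point): flat oblong specimen, 52 mm by 24 mm, cast of grey mortar, about 0.11 kg, 62 mm high, standing in one compartment. Point: its centre, half-way up; z is its upright axis.
- cylinder_mid (a point): round cylinder specimen, 46 mm across, cast of grey mortar, about 0.11 kg, 62 mm high, standing in one compartment. Point: its centre, half-way up; z is its upright axis.
- cone_mid (a point): cut-off cone specimen, 52 mm across at the foot and 26 mm at the top, cast of grey mortar, about 0.11 kg, 62 mm high, standing in one compartment. Point: its centre, half-way up; z is its upright axis.
- pan_mid (a point): square open steel catch pan, 170 mm by 170 mm, 45 mm high, walls and floor 4 mm, about 0.28 kg. Point: its centre, 22.5 mm above its underside. z up; its lug is on the -y side.
- pan_lug (a point): the pan's dark steel upright lug, by which it is gripped: a plate 60 mm long in the pan's x, 10 mm thick in y, at pan y -83 mm, standing over the rim to 91 mm above the bench. Point: 68 mm above the pan's underside, in the middle of the lug; axes as the pan's.
- white_bottle: white plastic bottle, 56 mm across, 140 mm high, beside the pan's place below the chute, on the stand's -x side; a bystander, origin at the centre of its underside, 0.1 to 0.35 kg.
- beaker: glass beaker, 72 mm across, 90 mm high, beside the pan's place below the chute, on the stand's +x side; a bystander, origin at the centre of its underside, 0.1 to 0.35 kg.
- amber_bottle: amber glass bottle, 60 mm across, 130 mm high, on the +x side of the stand near the tipping handle; a bystander, origin at the centre of its underside, 0.1 to 0.35 kg.
- tin: aluminium can, 80 mm across, 75 mm high, on the -x side of the stand near the tipping handle; a bystander, origin at the centre of its underside, 0.1 to 0.35 kg.
- cone_lid: dark steel conical pot lid with a knob, 94 mm across, 43 mm high, lying close beside the pan; a bystander, origin at the centre of its underside, 0.1 to 0.35 kg.
- cone_lid2: second such lid, lying apart, nearer the robot; a bystander, origin at the centre of its underside, 0.1 to 0.35 kg.
- spatula: spatula, 200 mm long, lying to the left, beyond the tipping handle; a bystander, origin near its middle.
Not all that is in view belongs to the job. What is shaped like the part that bears slab_mid but black or blue is not meant.

How it is judged:
By the outcome, as a careful person would: the job done as asked, in the order asked, and still so for the second after the job is handed in, with the robot touching nothing.
It also fails if it takes over 66 s, if anything falls off the work surface, if the arm or the gripper's body presses on something with over 40 N, if the wrist force passes 120 N, or if a joint passes its speed limit or range.

### The arm

A 6-joint arm with a two-finger parallel gripper is mounted at the origin on the work surface. World frame = base frame: x ahead of the robot, y to its left, z up, the work surface at z = 0. Lengths are in m, angles in degrees, forces in N, time in s.
With the tool pointing down it reaches from about 0.275 to 0.75 m from the base axis. Payload 10.2 kg.
Tool frame: the origin (TCP) lies on the centre line of the jaws, within the pads' length; the fingertips stand ahead of it and the grasp point (between the pads) is the TCP (tcp_to_tips is the z of the fingertips in the tool frame, in m); z points along the fingers, y is the line along which they close (so a half turn about z gives the same grasp; the last joint's range is limited). The gripper opens to 85 mm and grips with 20 to 120 N. Pads are 22 mm wide; open, the fingers measure 114 mm over their backs; the gripper's body (76 mm by 85 mm) begins 54 mm behind the grasp point. The pads swing forward as they close: fully open they stand 13 mm farther back than shut.
Start: joints at [-84.42, 17.928, 85.812, -0, 76.261, -12.8], TCP at [0.166, -0.498, 0.25] pointing down, gripper open.
Joint ranges: [-168.41, 168.41], [-55.51, 124.54], [10.69, 146.95], [-70.63, 250.63], [1, 178], [-165.06, 165.06]. Speed limits (degrees/s): [136.94, 136.94, 172.46, 180, 180, 180].

### API

Orientations are given as a 3x3 rotation matrix whose columns are the frame's x, y, z axes.
In Python, from workcell import get_obs, get_image, job_done, tcp_to_tips gives the robot as it stands.
- The arm moves only by the tool send_rows, never from a script. Its argument "rows" is one flat list of numbers, 5 for each row, row after row: the shift along the tool's x, y, z in cm, then the turn about the tool's z in degrees, then the closure, from -1 (fully open) to 1 (shut). In form: [x, y, z, twist, grip, x, y, z, twist, grip, ...]. A call has 1 to 8 rows; each row is the pose to reach, as a shift and turn from the pose commanded when the call began, along the tool's axes at that moment; what a row does not reach only later rows make up. A row lasts 1/10 s, in which the tool goes at most 50 mm and 8.59 degrees, less where a joint would pass 70% of its speed; a pose out of reach is approached as far as the arm can. A call with a gripper value outside its range is refused whole. The fingers move at their own pace and stop on an object; the grip force is fixed at half the most. Time passes only in rows, so rows that repeat a pose let the fingers close. It gives the time, the measured TCP pose, the force, the opening and the grip force at its end, in the units of the state.
- get_obs(): the state, without advancing time (a new reading comes with each control period).
- get_image(name): name is "scene" or "top"; returns a dict with "frame" (480x640x3 uint8, red, green, blue), "camera_matrix" (3x3 intrinsics, pixels), "k1" (the pictures are not rectified: a ray, as slopes to the right and down, at radius r is drawn at 1 + k1 r^2 times it, then the intrinsics apply), "R" (3x3) and "t" (3): a world point X has camera coordinates R X + t. Camera axes: x right, y down, z forward; pixel columns grow to the right and rows downward; lengths in m; the calibration is good to about 2 mm. A picture is of the moment at which its call begins. There is no depth.
- job_done(): hands the job in; it is judged then, once.
The state is a dict: "clock": time; "joints": joint angles; "qd": joint speeds; "effort": joint torques, N m; "position": TCP position; "tool_rot": TCP orientation; "contact_force": force on the tool from outside, world axes, zero at the start; "ft_torque": the same for the moment, N m; "finger_gap": finger opening in m; "finger_force": force on a finger pad.
Only numpy, scipy, OpenCV 4.12 (cv2) and the standard library are available. Lean on these libraries where they do the work, as an engineer would, in place of code of your own. Each camera call takes 0.05 s, during which the arm holds its last target. There are 200 camera calls.

## Working session

There is one attempt and no reset: what is moved stays moved. The work goes in short steps, Python scripts to look and compute and a tool call to move; the robot and the scene stay as the last step left them, time stands still between calls to the robot, and variables do not carry over. Pictures are saved under pics/ and viewed, at most 10 in all, crops included, and the job is handed in when it is done.

Besides the shell and the picture viewer there is one more tool, called after "Emit:" by a JSON object that holds its "op" and its "data", one argument or row to a line. send_rows: Moves the arm, as the interface text tells. Its arguments: {"type":"object","properties":{"rows":{"type":"array","items":{"type":"number"}}},"required":["rows"]}

```bash
mkdir -p pics; cat > h.py <<'E'
import numpy as np, cv2
from workcell import get_obs, get_image, job_done, tcp_to_tips
def cap(name,fn=None):
    im=get_image(name)
    if fn: cv2.imwrite('pics/'+fn,cv2.cvtColor(im['frame'],cv2.COLOR_RGB2BGR))
    np.savez('last_'+name+'.npz',**{k:np.array(v) for k,v in im.items()})
    return im
def load(name): return dict(np.load('last_'+name+'.npz'))
def ray(im,u,v):
    K=np.array(im['camera_matrix']);k1=float(im['k1'])
    d=np.array([(u-K[0,2])/K[0,0],(v-K[1,2])/K[1,1]]);s=d.copy()
    for _ in range(20): s=d/(1+k1*(s@s))
    R=np.array(im['R']);t=np.array(im['t'])
    return -R.T@t, R.T@np.array([s[0],s[1],1])
def onz(im,u,v,z):
    c,d=ray(im,u,v); return c+d*(z-c[2])/d[2]
def proj(im,X):
    K=np.array(im['camera_matrix']);p=np.array(im['R'])@np.array(X)+np.array(im['t']);s=p[:2]/p[2]
    s=s*(1+float(im['k1'])*(s@s)); return K[:2,:2]@s+K[:2,2]
E
python3 - <<'E'
from h import *
for n in('scene','top'):
    im=cap(n,n+'1.png'); c,d=ray(im,320,240); print(n,c,d,im['k1'])
o=get_obs(); print(o['clock'],o['position'],o['tool_rot'],tcp_to_tips)
E
```

```text
scene [1.14712886 0.46029798 1.48527825] [-0.41346296 -0.28081924 -0.8661928 ] -0.07727847541874902
top [0.41838712 0.01771845 1.54846562] [ 0.05132906 -0.01824889 -0.99855466] -0.13409590708884456
0.1 [ 0.16550904 -0.49800965  0.24979443] [[ 9.48970637e-01  3.15364410e-01 -1.41004633e-04]
 [ 3.15364361e-01 -9.48969980e-01  1.13924385e-03]
 [ 2.25467801e-04 -1.12557680e-03 -9.99999341e-01]] 0.019
```

View pics/scene1.png

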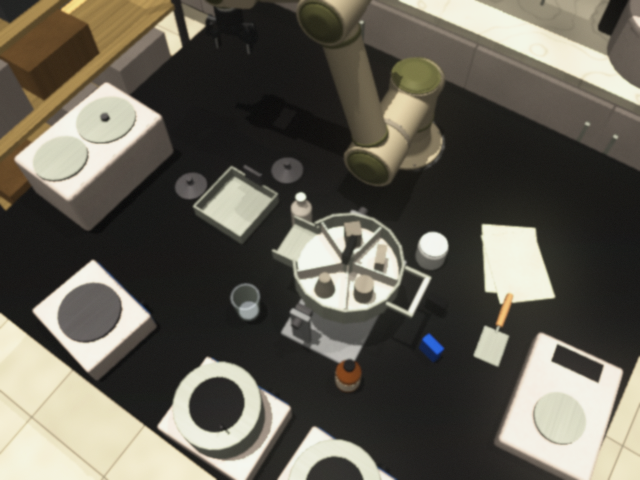

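View pics/top1.png

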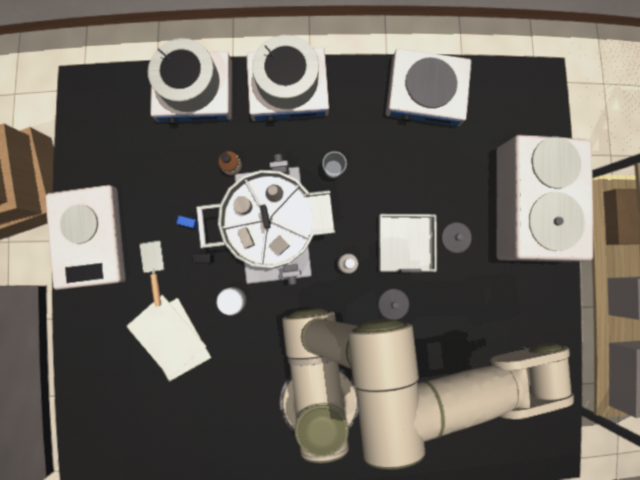

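The scene shows the carousel at about (265,218) in the top view with the chute at (318,213) and the handle at (208,226). The pan is at (408,242) with its lug at about (411,270). The square specimen looks to be at (279,245), the slab at (247,237). I'll enlarge this region for exact pixels.

```bash
python3 - <<'E'
from h import *
im=load('top'); f=cv2.cvtColor(im['frame'],cv2.COLOR_RGB2BGR)
c=cv2.resize(f[140:320,180:480],None,fx=2.6666,fy=2.6666,interpolation=cv2.INTER_CUBIC)
c=cv2.convertScaleAbs(c,alpha=1.0)
c=(255*(c/255.)**0.6).astype('uint8')
for k in range(180,480,20): cv2.line(c,(int((k-180)*2.6666),0),(int((k-180)*2.6666),6 if k%100 else 14),(0,0,255),1)
for k in range(140,320,20): cv2.line(c,(0,int((k-140)*2.6666)),(6 if k%100 else 14,int((k-140)*2.6666)),(0,0,255),1)
cv2.imwrite('pics/topcrop.png',c)
E
```

```text
(no output)
```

View pics/topcrop.png

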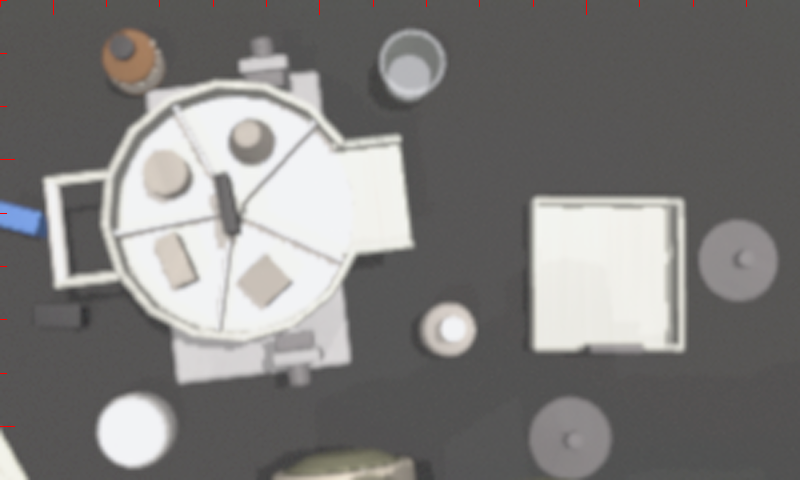

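```bash
cat > m.py <<'E'
from h import *
im=load('top'); g=lambda a,b:(a/2.6666+180-.25,b/2.6666+140-.25)
P=lambda a,b,z: onz(im,*g(a,b),z)
for n,a,b,z in [('rimL',104,213,.212),('rimT',232,82,.212),('rimB',228,340,.212),('h1',49,180,.202),('h2',62,287,.202),('lip1',402,138,.199),('lip2',412,246,.199),
 ('k1',220,175,.283),('k2',234,235,.283),('pa',532,198,.045),('pb',684,200,.045),('pc',685,350,.045),('pd',532,350,.045),('lug1',590,349,.091),('lug2',643,349,.091),
 ('squaretop',264,281,.227),('slabtop',173,262,.227),('white',452,329,.14),('beaker',412,63,.09),('lid',738,260,.02),('lid2',570,438,.02),('amber',122,46,.13),('tin',133,430,.075),('hub',236,212,.21)]:
    print(n,P(a,b,z).round(4))
E
python3 m.py
```

```text
rimL [0.5469 0.2635 0.212 ]
rimT [0.6772 0.1329 0.212 ]
rimB [0.4173 0.1403 0.212 ]
h1 [0.5827 0.3215 0.202 ]
h2 [0.4737 0.3087 0.202 ]
lip1 [ 0.6188 -0.0381  0.199 ]
lip2 [ 0.5086 -0.0458  0.199 ]
k1 [0.5741 0.1392 0.283 ]
k2 [0.5166 0.1266 0.283 ]
pa [ 0.5708 -0.1902  0.045 ]
pb [ 0.5656 -0.3646  0.045 ]
pc [ 0.3951 -0.3602  0.045 ]
pd [ 0.3991 -0.1856  0.045 ]
lug1 [ 0.3994 -0.2432  0.091 ]
lug2 [ 0.398  -0.3018  0.091 ]
squaretop [0.4749 0.1024 0.227 ]
slabtop [0.4954 0.1923 0.227 ]
white [ 0.4242 -0.0888  0.14  ]
beaker [ 0.7184 -0.0555  0.09  ]
lid [ 0.4973 -0.4323  0.02  ]
lid2 [ 0.2974 -0.2303  0.02  ]
amber [0.7352 0.2584 0.13  ]
tin [0.3202 0.2592 0.075 ]
hub [0.5454 0.1306 0.21  ]
```

Handle to lip spans 358 mm, as the given sizes require. The drum centre comes out at (0.546, 0.134) both ways, and the pan measures about 172 mm. That puts the drop point at about (0.568, -0.090), the lug at (0.400, -0.273), and a pan turn of about +97° CCW.

Emit:
{"op": "send_rows", "data": {
  "rows": [29.3, -14, 9, -70, 0, 29.3, -14, 9, -70, 0, 29.3, -14, 9, -70, 0, 29.3, -14, 9, -70, 0, 29.3, -14, 9, -70, 0, 29.3, -14, 9, -70, 0, 29.3, -14, 9, -70, 0, 29.3, -14, 9, -70, 0]
}}

```text
clock: 0.9
position: [0.4011, -0.2696, 0.1588]
tool_rot: [[0.039, 0.999, -0.002], [0.999, -0.039, 0.003], [0.003, -0.002, -1.0]]
contact_force: [-0.8, 0.4, -0.1]
finger_gap: 0.0429
finger_force: 0.0
```

Emit:
{"op": "send_rows", "data": {
  "rows": [0, 0, 0, -1.4, 0, 0, 0, 0, -1.4, 0, 0, 0, 0, -1.4, 0]
}}

```text
clock: 1.2
position: [0.3991, -0.2736, 0.1604]
tool_rot: [[0.03, 1.0, 0.0], [1.0, -0.03, -0.0], [-0.0, 0.0, -1.0]]
contact_force: [-0.1, -0.3, -0.1]
finger_gap: 0.043
finger_force: 0.0
```

```bash
python3 - <<'E'
from h import *
o=get_obs(); print(o['clock'],o['position'],np.array(o['tool_rot'])[:2,:2],o['finger_gap'],o['joints'])
im=cap('top'); f=cv2.cvtColor(im['frame'],cv2.COLOR_RGB2BGR)
c=cv2.resize(f[140:320,180:480],None,fx=2.6666,fy=2.6666,interpolation=cv2.INTER_CUBIC)
im=cap('scene'); f=cv2.cvtColor(im['frame'],cv2.COLOR_RGB2BGR)
c=cv2.resize(f[100:325,150:450],None,fx=2.6666,fy=2.6666,interpolation=cv2.INTER_CUBIC)
cv2.imwrite('pics/scene2.png',(255*(c/255.)**0.6).astype('uint8'))
E
```

```text
1.2 [ 0.39907963 -0.27355719  0.16042216] [[ 0.02965532  0.99956017]
 [ 0.99956017 -0.02965529]] 0.04301279479417604 [-4.83371917e+01  1.82182451e+01  9.98553307e+01 -1.53159759e-03
  6.19123528e+01 -4.66370979e+01]
```

View pics/scene2.png

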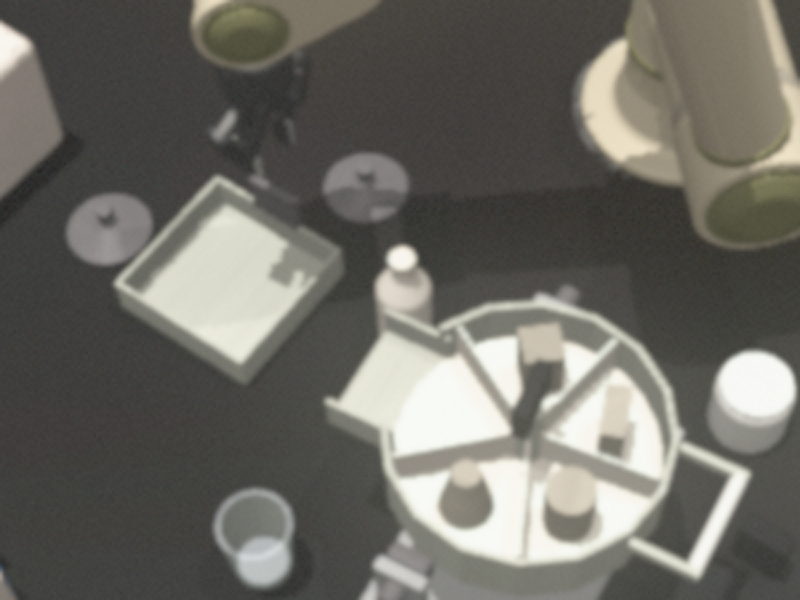

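The wanted square specimen sits clockwise of the empty chute compartment (crop 540,355). The lug is at crop (275,195), with the gripper above it at (255,110). I'll check the lug in this second view and measure the rotor angle from the dividers.

```bash
python3 - <<'E'
from h import *
s=load('scene'); t=load('top')
g=lambda a,b:(a/2.6666+150-.25,b/2.6666+100-.25)
for p in [(250,178),(300,208)]: print('lug end',onz(s,*g(*p),.091).round(4))
ax=np.array([.546,.134])
G=lambda a,b:(a/2.6666+180-.25,b/2.6666+140-.25)
sy=np.degrees(np.arctan2(-.995,.0995))
for p in [(318,125),(340,262),(221,328),(118,234),(176,108)]:
    q=onz(t,*G(*p),.21)[:2]-ax; print('wall top',p,np.linalg.norm(q).round(3),(np.degrees(np.arctan2(q[1],q[0]))-sy-36)%72)
for p in [(457,325),(617,342),(668,487),(525,555),(397,463)]:
    q=onz(s,*g(*p),.21)[:2]-ax; print('scene wall',p,np.linalg.norm(q).round(3),(np.degrees(np.arctan2(q[1],q[0]))-sy-36)%72)
E
```

```text
lug end [ 0.4019 -0.3043  0.091 ]
lug end [ 0.4041 -0.2368  0.091 ]
wall top (318, 125) 0.122 2.8584101350968965
wall top (340, 262) 0.119 3.9801853548534467
wall top (221, 328) 0.117 5.785795790352722
wall top (118, 234) 0.118 4.270058829725031
wall top (176, 108) 0.12 4.118972266891888
scene wall (457, 325) 0.125 5.662482593394003
scene wall (617, 342) 0.118 3.86791956846821
scene wall (668, 487) 0.13 1.4179514732586256
scene wall (525, 555) 0.122 6.08094405665274
scene wall (397, 463) 0.123 8.358508282346833
```

Emit:
{"op": "send_rows", "data": {
  "rows": [0, 0, 5, 0, 0, 0, 0, 8, 0, 0, 0, 0, 9.1, 0, 0, 0, 0, 9.1, 0, 0, 0, 0, 9.1, 0, 1, 0, 0, 9.1, 0, 1, 0, 0, 9.1, 0, 1, 0, 0, 9.1, 0, 1]
}}

```text
clock: 2.1
position: [0.4002, -0.2738, 0.0709]
tool_rot: [[0.026, 1.0, 0.002], [1.0, -0.026, -0.003], [-0.002, 0.002, -1.0]]
contact_force: [-0.0, 0.5, 7.2]
finger_gap: 0.0096
finger_force: 60.3
```

Emit:
{"op": "send_rows", "data": {
  "rows": [0, 0, -2, 0, 1, 0, 0, -4, 0, 1, 0, 0, -6.5, 0, 1, 0, 4, -7, 0, 1, -1, 8, -7, 0, 1, -1.5, 12, -7, 0, 1, -2.2, 15, -7, 0, 1, -2.2, 17.7, -7, 0, 1]
}}

```text
clock: 2.9
position: [0.577, -0.2998, 0.1393]
tool_rot: [[0.026, 1.0, -0.0], [1.0, -0.026, -0.0], [-0.0, -0.0, -1.0]]
contact_force: [-0.3, 0.3, -2.6]
finger_gap: 0.0094
finger_force: 59.3
```

Emit:
{"op": "send_rows", "data": {
  "rows": [0, 0, 0, -8, 1, 0, 0, 0, -16, 1, 0, 0, 0, -24, 1, 0, 0, 0, -32, 1, 0, 0, 0, -40, 1, 0, 0, 0, -48, 1, 0, 0, 0, -56, 1, 0, 0, 0, -64, 1]
}}

```text
clock: 3.7
position: [0.5756, -0.2994, 0.1395]
tool_rot: [[-0.89, 0.456, -0.0], [0.456, 0.89, -0.0], [0.0, -0.0, -1.0]]
contact_force: [0.6, -0.7, -2.4]
finger_gap: 0.0091
finger_force: 59.5
```

Emit:
{"op": "send_rows", "data": {
  "rows": [0, 0, 0, -8, 1, 0, 0, 0, -16, 1, 0, 0, 0, -24, 1, 0, 0, 0, -33, 1, 0, 0, 0, -33, 1]
}}

```text
clock: 4.2
position: [0.5757, -0.2995, 0.1395]
tool_rot: [[-0.995, -0.098, -0.0], [-0.098, 0.995, -0.0], [0.0, -0.0, -1.0]]
contact_force: [-0.4, -0.3, -2.0]
finger_gap: 0.0092
finger_force: 59.5
```

```bash
python3 - <<'E'
from h import *
o=get_obs(); print(o['joints'])
im=cap('top'); f=cv2.cvtColor(im['frame'],cv2.COLOR_RGB2BGR)
c=cv2.resize(f[120:320,280:480],None,fx=2.9,fy=2.9,interpolation=cv2.INTER_CUBIC)
cv2.imwrite('pics/top3.png',(255*(c/255.)**0.6).astype('uint8'))
E
```

```text
[-3.78022025e+01  3.89036145e+01  7.02154143e+01 -1.36411607e-02
  7.08835117e+01 -1.33426042e+02]
```

View pics/top3.png

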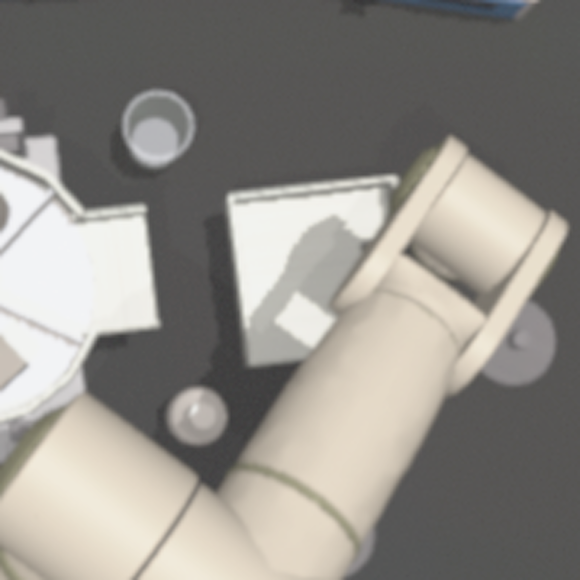

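The pan hangs turned toward the chute, with its front edge at crop (228,195)–(247,365). The bottle is at (203,415) and the beaker at (158,127), both clear of the path. I'll check where the pan actually sits before moving it in.

```bash
python3 - <<'E'
from h import *
t=load('top'); G=lambda a,b:(a/2.9+280-.3,b/2.9+120-.3)
P=lambda a,b,z:onz(t,*G(a,b),z)[:2]
a=P(229,194,.1136);b=P(248,365,.1136);print('front',a,b,np.linalg.norm(a-b))
e=(a-b)/np.linalg.norm(a-b); print('yaw',np.degrees(np.arctan2(e[1],e[0])), 'centre',(a+b)/2+.085*np.array([e[1],-e[0]]))
print('bottle',P(203,416,.14),'beaker',P(158,127,.09),'lip',P(146,207,.199),P(158,326,.199))
E
```

```text
front [ 0.64436989 -0.12328632] [ 0.47368736 -0.13776848] 0.1712958253335673
yaw 4.849844789331184 centre [ 0.56621492 -0.21522307]
bottle [ 0.42416483 -0.09003864] beaker [ 0.7180065  -0.05525601] lip [ 0.61994088 -0.03684622] [ 0.5082926  -0.04558749]
```

Emit:
{"op": "send_rows", "data": {
  "rows": [0, 0, 2, 0, 1, 0, 0, 4.5, -0.5, 1, -0.4, 3.5, 4.5, -0.5, 1, -0.8, 7, 4.5, -0.5, 1, -1.2, 10, 4.5, -0.5, 1, -1.4, 12.4, 4.5, -0.5, 1, -1.4, 12.4, 5.7, -0.5, 1, -1.4, 12.4, 6.4, -0.5, 1]
}}

```text
clock: 5.05
position: [0.5777, -0.1746, 0.0746]
tool_rot: [[-0.995, -0.103, -0.0], [-0.103, 0.995, -0.0], [0.0, 0.0, -1.0]]
contact_force: [0.1, -0.9, -2.5]
finger_gap: 0.0094
finger_force: 59.8
```

Emit:
{"op": "send_rows", "data": {
  "rows": [0, 0, 0.25, 0, 1, 0, 0, 0.4, 0, 1, 0, 0, 0.4, 0, 0, 0, 0, 0.4, 0, 0, 0, 0, 0.4, 0, 0, 0, 0, -3, 0, 0, 0, 0, -6, 0, 0]
}}

```text
clock: 5.75
position: [0.5777, -0.1747, 0.1362]
tool_rot: [[-0.994, -0.105, -0.001], [-0.105, 0.994, 0.0], [0.0, 0.0, -1.0]]
contact_force: [-0.7, -0.3, -0.3]
finger_gap: 0.0426
finger_force: 0.0
```

Emit:
{"op": "send_rows", "data": {
  "rows": [0, 0, -5, 8, 0, 0, 0, -10, 16, 0, 0, 0, -15, 24, 0, 0, 0, -20.4, 32, 0, 0, 4, -20.4, 40, 0, 0, 8, -20.4, 48, 0, 0, 12, -20.4, 56, 0, 0, 16, -20.4, 64, 0]
}}

```text
clock: 6.55
position: [0.5605, -0.0142, 0.3397]
tool_rot: [[-0.525, 0.851, 0.001], [0.851, 0.525, 0.0], [-0.0, 0.001, -1.0]]
contact_force: [-0.3, 0.7, 0.4]
finger_gap: 0.0428
finger_force: 0.0
```

```bash
python3 - <<'E'
from h import *
o=get_obs();R=np.array(o['tool_rot']);p=np.array(o['position'])
d=np.array([.546,.134,.34])-p
print(p,(R.T@d*100).round(2),'twist',176-64,o['joints'])
E
```

```text
[ 0.56053535 -0.0141525   0.33967307] [13.37  6.54 -0.03] twist 112 [-1.34211893e+01  2.00831413e+01  6.97064256e+01  9.34625213e-03
  9.01714968e+01 -4.50995663e+01]
```

Emit:
{"op": "send_rows", "data": {
  "rows": [3.5, 1.7, 0, 8, 0, 7, 3.4, 0, 16, 0, 10.5, 5.1, 0, 24, 0, 13.4, 6.5, 0, 32, 0, 13.4, 6.5, 0, 40, 0, 13.4, 6.5, 0, 48, 0, 13.4, 6.5, 0, 56, 0, 13.4, 6.5, 0, 64, 0]
}}

```text
clock: 7.35
position: [0.5449, 0.1326, 0.3396]
tool_rot: [[0.534, 0.845, 0.001], [0.845, -0.534, 0.0], [0.0, 0.0, -1.0]]
contact_force: [-0.7, 0.4, -0.2]
finger_gap: 0.0431
finger_force: 0.0
```

Emit:
{"op": "send_rows", "data": {
  "rows": [0, 0, 0, 8, 0, 0, 0, 0, 16, 0, 0, 0, 0, 24, 0, 0, 0, 0, 32, 0, 0, 0, 0, 40, 0, 0, 0, 0, 48, 0, 0, 0, 0, 48, 0]
}}

```text
clock: 8.05
position: [0.545, 0.1325, 0.3396]
tool_rot: [[0.985, 0.173, 0.0], [0.173, -0.985, 0.0], [0.0, 0.0, -1.0]]
contact_force: [-0.7, -0.3, 0.1]
finger_gap: 0.043
finger_force: 0.0
```

```bash
python3 - <<'E'
from h import *
o=get_obs();R=np.array(o['tool_rot']);p=np.array(o['position'])
print(p,(R.T@(np.array([.546,.134,.265])-p)*100).round(2),np.degrees(np.arctan2(R[1,1],R[0,1])),o['joints'])
im=cap('scene'); f=cv2.cvtColor(im['frame'],cv2.COLOR_RGB2BGR)
c=cv2.resize(f[100:325,150:450],None,fx=2.6666,fy=2.6666,interpolation=cv2.INTER_CUBIC)
cv2.imwrite('pics/scene4.png',(255*(c/255.)**0.6).astype('uint8'))
E
```

```text
[0.54496048 0.13245168 0.33955181] [ 0.13 -0.13  7.46] -80.04057390822841 [1.69103978e+00 2.01087921e+01 6.96885134e+01 2.97052769e-03
 9.01782494e+01 8.17316234e+01]
```

View pics/scene4.png

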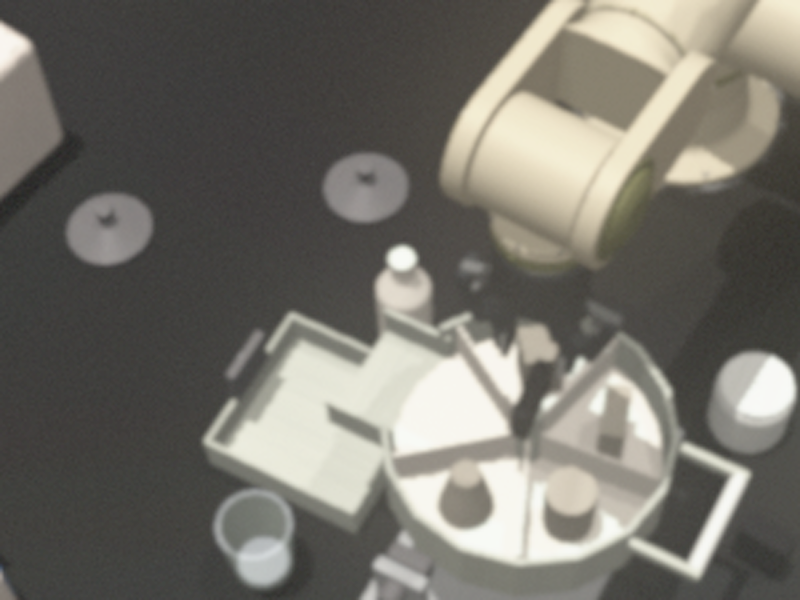

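The pan stands flat under the chute, with rim corners at crop (292,315), (205,445) and (355,528). The bottle and beaker haven't moved. Next I'll go down on the knob, grip it and turn it, and check the pan's position from this picture.

```bash
python3 - <<'E'
from h import *
s=load('scene'); g=lambda a,b:(a/2.6666+150-.25,b/2.6666+100-.25)
c=[onz(s,*g(*p),.045)[:2] for p in [(292,314),(205,445),(355,529)]]
print(c, 'centre',(c[0]+c[2])/2, [np.linalg.norm(c[1]-c[0]),np.linalg.norm(c[1]-c[2])],np.degrees(np.arctan2(*(c[1]-c[0])[::-1])))
E
```

```text
[array([ 0.49282996, -0.1863707 ]), array([ 0.66375284, -0.16706321]), array([0.65533754, 0.0096515 ])] centre [ 0.57408375 -0.0883596 ] [np.float64(0.17200991232326593), np.float64(0.1769149732525821)] 6.4448240912411014
```

Emit:
{"op": "send_rows", "data": {
  "rows": [0.1, -0.1, 4, 0, 0, 0.1, -0.1, 6.5, 0, 0, 0.1, -0.1, 7.4, 0, 0, 0.1, -0.1, 7.4, 0, 0, 0.1, -0.1, 7.4, 0, 1, 0.1, -0.1, 7.4, 0, 1, 0.1, -0.1, 7.4, 0, 1, 0.1, -0.1, 7.4, 0, 1]
}}

```text
clock: 8.9
position: [0.5464, 0.1332, 0.267]
tool_rot: [[0.985, 0.174, 0.003], [0.174, -0.985, -0.001], [0.003, 0.001, -1.0]]
contact_force: [-0.2, -3.9, 5.3]
finger_gap: 0.0151
finger_force: 59.3
```

Emit:
{"op": "send_rows", "data": {
  "rows": [0, 0, 0, -4, 1, 0, 0, 0, -10, 1, 0, 0, 0, -16, 1, 0, 0, 0, -22, 1, 0, 0, 0, -28, 1, 0, 0, 0, -34, 1, 0, 0, 0, -40, 1, 0, 0, 0, -46, 1]
}}

```text
clock: 9.7
position: [0.5475, 0.1315, 0.267]
tool_rot: [[0.557, 0.831, 0.006], [0.831, -0.557, -0.003], [0.0, 0.007, -1.0]]
contact_force: [9.1, -12.6, 4.8]
finger_gap: 0.015
finger_force: 58.9
```

Emit:
{"op": "send_rows", "data": {
  "rows": [0, 0, 0, -6, 1, 0, 0, 0, -12, 1, 0, 0, 0, -18, 1, 0, 0, 0, -21.7, 1, 0, 0, 0, -21.7, 1, 0, 0, 0, -21.7, 1]
}}

```text
clock: 10.3
position: [0.5484, 0.1311, 0.267]
tool_rot: [[0.214, 0.977, 0.008], [0.977, -0.214, -0.004], [-0.002, 0.009, -1.0]]
contact_force: [15.3, -13.6, 2.5]
finger_gap: 0.0156
finger_force: 59.3
```

Emit:
{"op": "send_rows", "data": {
  "rows": [0, 0, 0, 0, 0, 0, 0, 0, 0, 0, 0, 0, 0, 0, 0, 0, 0, -3, 0, 0, 0, 0, -8, 0, 0, 0, 0, -11, 0, 0]
}}

```text
clock: 10.9
position: [0.5457, 0.134, 0.3788]
tool_rot: [[0.212, 0.977, 0.003], [0.977, -0.212, 0.0], [0.001, 0.003, -1.0]]
contact_force: [0.0, 0.3, 0.6]
finger_gap: 0.0427
finger_force: 0.0
```

```bash
python3 - <<'E'
from h import *
o=get_obs();R=np.array(o['tool_rot']);p=np.array(o['position'])
ax=np.array([.546,.134]);u=np.array([-.0985,.995]);h=ax+.182*u
print(p,'to handle z.36',(R.T@(np.array([*h,.36])-p)*100).round(2),h,np.degrees(np.arctan2(R[1,1],R[0,1])),o['joints'])
E
```

```text
[0.54566049 0.13398822 0.37882187] to handle z.36 [17.32 -5.56  1.88] [0.528073 0.31509 ] -12.226078044929666 [1.84418154e+00 1.99096925e+01 6.43213323e+01 1.42898690e-02
 9.55700407e+01 1.40715685e+01]
```

Emit:
{"op": "send_rows", "data": {
  "rows": [5, 5, -2, 0, 0, 5, 10, -2, -8, 0, 5, 15, -2, -16, 0, 5, 18, -2, -24, 0, 5, 18, -2, -24, 0]
}}

```text
clock: 11.4
position: [0.7146, 0.1407, 0.3823]
tool_rot: [[-0.208, 0.978, 0.006], [0.978, 0.208, 0.002], [0.001, 0.007, -1.0]]
contact_force: [-31.2, -7.3, 23.6]
finger_gap: 0.0425
finger_force: 0.0
```

```bash
python3 - <<'E'
from h import *
o=get_obs();print(o['position'])
im=cap('scene'); f=cv2.cvtColor(im['frame'],cv2.COLOR_RGB2BGR)
c=cv2.resize(f[180:360,250:450],None,fx=3,fy=3,interpolation=cv2.INTER_CUBIC)
im=cap('top'); f=cv2.cvtColor(im['frame'],cv2.COLOR_RGB2BGR)
d=cv2.resize(f[140:320,180:280],None,fx=3,fy=3,interpolation=cv2.INTER_CUBIC)[:540,:200]
cv2.imwrite('pics/both5.png',(255*(np.hstack([c,d])/255.)**0.6).astype('uint8'))
E
```

```text
[0.71455731 0.14072296 0.38227793]
```

View pics/both5.png

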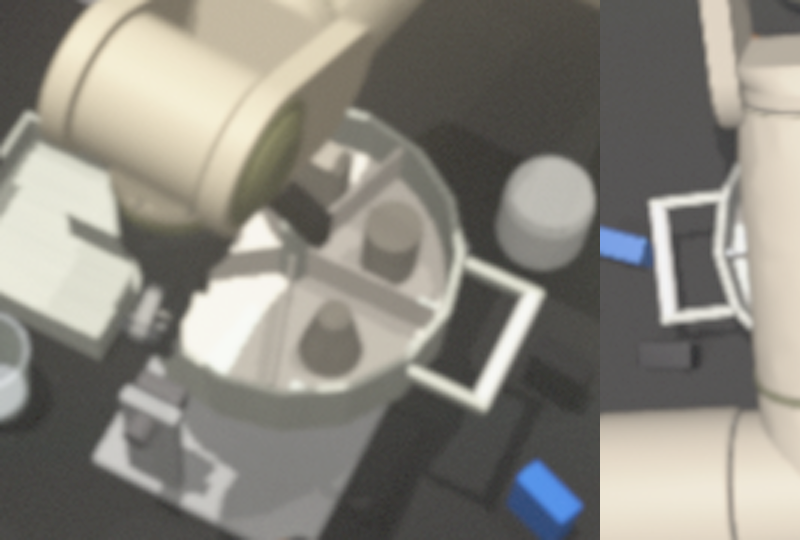

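The rotor has turned: the knob now lies along the chute line, with the slab at (330,170) and the cone at (332,335). The handle bar is visible in both views. My sideways move went out toward the reach edge and read 31 N, so I'll pull back and check the force.

Emit:
{"op": "send_rows", "data": {
  "rows": [0, -4, -1, 0, 0, 0, -8, -1, 0, 0, 0, -8, -1, 0, 0]
}}

```text
clock: 11.8
position: [0.6339, 0.125, 0.3974]
tool_rot: [[-0.202, 0.979, 0.019], [0.979, 0.202, 0.003], [-0.001, 0.019, -1.0]]
contact_force: [1.2, -0.3, 1.2]
finger_gap: 0.0428
finger_force: 0.0
```

```bash
python3 - <<'E'
from h import *
s=load('scene');t=load('top')
gs=lambda a,b:(a/3+250-.3,b/3+180-.3); gt=lambda a,b:((a-600)/3+180-.3,b/3+140-.3)
a=[onz(s,*gs(*p),.2)[:2] for p in [(532,294),(481,401)]]
b=[onz(t,*gt(*p),.2)[:2] for p in [(657,203),(670,322)]]
for q in(a,b): print(q,np.mean(q,0),np.linalg.norm(q[0]-q[1]))
m=(np.mean(a,0)+np.mean(b,0))/2
o=get_obs();R=np.array(o['tool_rot']);p=np.array(o['position'])
print(o['contact_force'],p,m,(R.T@(np.array([*m,.36])-p)*100).round(2),np.degrees(np.arctan2(R[1,1],R[0,1])),o['joints'])
E
```

```text
[array([0.48004881, 0.3074369 ]), array([0.58014755, 0.31886656])] [0.53009818 0.31315173] 0.10074917284796513
[array([0.58262223, 0.32038449]), array([0.47470624, 0.30907355])] [0.52866424 0.31472902] 0.10850712820591835
[ 1.19470753 -0.3029982   1.20587499] [0.63392318 0.12502001 0.39740012] [0.52938121 0.31394038] [20.62 -6.49  3.59] 11.656963803080066 [  0.73505871  32.60599461  42.7690232    0.1439555  103.53330358
 -10.88621938]
```

Emit:
{"op": "send_rows", "data": {
  "rows": [4, -1.3, 0.5, -8, 0, 8, -2.6, 1, -16, 0, 12, -3.9, 1.5, -24, 0, 16, -5.2, 2.5, -32, 0, 19, -6, 3.5, -40, 0, 20.6, -6.5, 3.5, -48, 0, 20.6, -6.5, 3.5, -56, 0, 20.6, -6.5, 3.5, -64, 0]
}}

```text
clock: 12.6
position: [0.53, 0.3143, 0.361]
tool_rot: [[-0.97, 0.241, 0.018], [0.241, 0.97, 0.005], [-0.016, 0.009, -1.0]]
contact_force: [-0.1, 0.2, 0.2]
finger_gap: 0.0429
finger_force: 0.0
```

Emit:
{"op": "send_rows", "data": {
  "rows": [0, 0, 0, -8, 0, 0, 0, 0, -16, 0, 0, 0, 0, -20.1, 0, 0, 0, 0, -20.1, 0]
}}

```text
clock: 13.0
position: [0.5304, 0.3136, 0.3607]
tool_rot: [[-0.995, -0.101, 0.017], [-0.101, 0.995, 0.004], [-0.017, 0.003, -1.0]]
contact_force: [-0.4, 0.3, 0.2]
finger_gap: 0.0427
finger_force: 0.0
```

```bash
python3 - <<'E'
from h import *
o=get_obs();R=np.array(o['tool_rot']);p=np.array(o['position'])
print(o['contact_force'],p,(R.T@(np.array([.529,.314,.195])-p)*100).round(2),np.degrees(np.arctan2(R[1,1],R[0,1])),o['joints'],R.round(3))
E
```

```text
[-0.40819295  0.32871027  0.16725602] [0.53039812 0.31359627 0.3606844 ] [4.200e-01 1.000e-02 1.656e+01] 95.80805644699176 [ 1.97489557e+01  2.73550557e+01  5.62053918e+01 -9.01383735e-02
  9.54397332e+01 -7.60670973e+01] [[-0.995 -0.101  0.017]
 [-0.101  0.995  0.004]
 [-0.017  0.003 -1.   ]]
```

Emit:
{"op": "send_rows", "data": {
  "rows": [0.2, 0, 5, 0, 0, 0.3, 0, 10, 0, 0, 0.4, 0, 13, 0, 0, 0.4, 0, 15, 0, 0, 0.4, 0, 16.4, 0, 0, 0.4, 0, 16.4, 0, 0]
}}

```text
clock: 13.6
position: [0.5283, 0.3132, 0.1936]
tool_rot: [[-0.995, -0.099, 0.011], [-0.099, 0.995, 0.002], [-0.012, 0.001, -1.0]]
contact_force: [-0.3, -1.1, -0.2]
finger_gap: 0.0426
finger_force: 0.0
```

Emit:
{"op": "send_rows", "data": {
  "rows": [0, 0, 0, 0, 1, 0, 0, 0, 0, 1, 0, 0, 0, 0, 1, 0, 0, 0, 0, 1]
}}

```text
clock: 14.0
position: [0.5291, 0.3145, 0.196]
tool_rot: [[-0.995, -0.101, 0.015], [-0.101, 0.995, 0.006], [-0.016, 0.005, -1.0]]
contact_force: [-0.7, 6.5, 3.2]
finger_gap: 0.012
finger_force: 58.4
```

Emit:
{"op": "send_rows", "data": {
  "rows": [0, -0.15, -0.6, 0, 1, 0, -0.3, -1.15, 0, 1, 0, -0.45, -1.7, 0, 1, 0, -0.6, -2.2, 0, 1, 0, -0.8, -2.8, 0, 1, 0, -1, -3.3, 0, 1, 0, -1.2, -3.9, 0, 1, 0, -1.45, -4.4, 0, 1]
}}

```text
clock: 14.8
position: [0.5304, 0.3006, 0.24]
tool_rot: [[-0.995, -0.102, 0.017], [-0.101, 0.995, 0.008], [-0.018, 0.007, -1.0]]
contact_force: [3.4, 13.2, -0.2]
finger_gap: 0.0117
finger_force: 58.5
```

Emit:
{"op": "send_rows", "data": {
  "rows": [0, -0.25, -0.5, 0, 1, 0, -0.5, -1, 0, 1, 0, -0.75, -1.55, 0, 1, 0, -1.05, -2.05, 0, 1, 0, -1.35, -2.55, 0, 1, 0, -1.65, -3.05, 0, 1, 0, -1.95, -3.55, 0, 1, 0, -2.3, -4, 0, 1]
}}

```text
clock: 15.6
position: [0.5325, 0.2784, 0.2811]
tool_rot: [[-0.995, -0.102, 0.02], [-0.102, 0.995, 0.011], [-0.021, 0.009, -1.0]]
contact_force: [5.2, 15.7, 5.9]
finger_gap: 0.0119
finger_force: 58.6
```

```bash
python3 - <<'E'
from h import *
o=get_obs();print(o['contact_force'],o['position'])
im=cap('scene'); f=cv2.cvtColor(im['frame'],cv2.COLOR_RGB2BGR)
c=cv2.resize(f[140:360,200:450],None,fx=2.6,fy=2.6,interpolation=cv2.INTER_CUBIC)
cv2.imwrite('pics/tip6.png',(255*(c/255.)**0.6).astype('uint8'))
E
```

```text
[ 5.18261363 15.68349429  5.90809848] [0.53250649 0.27839983 0.28109389]
```

View pics/tip6.png

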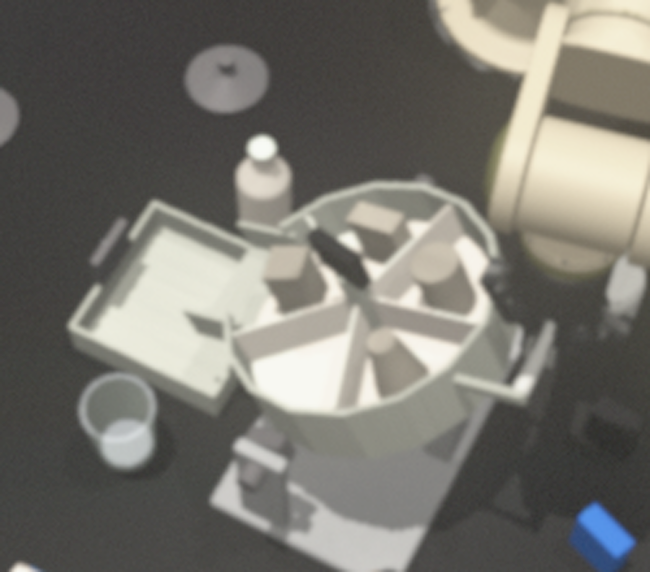

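At about 0.4 rad the square prism, at crop (290,275), faces the chute and is just starting to move. The other three are held behind the walls. I'll keep raising slowly.

Emit:
{"op": "send_rows", "data": {
  "rows": [0, -0.2, -0.45, 0, 1, 0, -0.5, -0.9, 0, 1, 0, -0.8, -1.35, 0, 1, 0, -1.15, -1.8, 0, 1, 0, -1.15, -1.8, 0, 1, 0, -1.15, -1.8, 0, 1, 0, -1.15, -1.8, 0, 1]
}}

```text
clock: 16.35
position: [0.5337, 0.2657, 0.2985]
tool_rot: [[-0.995, -0.102, 0.02], [-0.101, 0.995, 0.008], [-0.02, 0.006, -1.0]]
contact_force: [6.1, 8.2, 3.4]
finger_gap: 0.0119
finger_force: 58.8
```

Emit:
{"op": "send_rows", "data": {
  "rows": [0, -0.35, -0.45, 0, 1, 0, -0.75, -0.85, 0, 1, 0, -1.15, -1.25, 0, 1, 0, -1.55, -1.65, 0, 1, 0, -1.55, -1.65, 0, 1, 0, -1.55, -1.65, 0, 1, 0, -1.55, -1.65, 0, 1]
}}

```text
clock: 17.05
position: [0.5352, 0.2505, 0.3156]
tool_rot: [[-0.995, -0.102, 0.021], [-0.102, 0.995, 0.008], [-0.022, 0.006, -1.0]]
contact_force: [7.2, 10.3, 6.8]
finger_gap: 0.0119
finger_force: 58.9
```

```bash
python3 - <<'E'
from h import *
o=get_obs();print(o['contact_force'],o['position'])
im=cap('scene'); f=cv2.cvtColor(im['frame'],cv2.COLOR_RGB2BGR)
c=cv2.resize(f[140:360,200:450],None,fx=2.6,fy=2.6,interpolation=cv2.INTER_CUBIC)
cv2.imwrite('pics/tip7.png',(255*(c/255.)**0.6).astype('uint8'))
E
```

```text
[ 7.17763394 10.27389388  6.82722943] [0.53518804 0.25051145 0.31560546]
```

View pics/tip7.png

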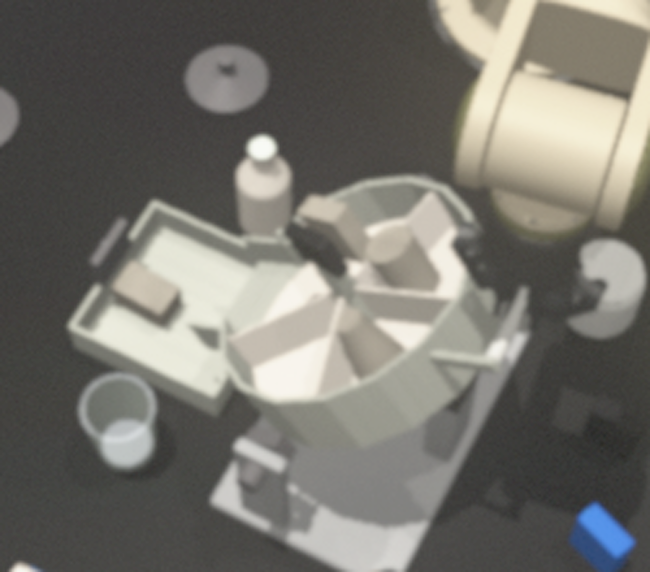

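The square specimen lies in the pan at crop (147,292), and the other three are still in their compartments. Now I'll lower the carousel back along the same arc.

Emit:
{"op": "send_rows", "data": {
  "rows": [0, 0.8, 0.8, 0, 1, 0, 1.55, 1.65, 0, 1, 0, 2.2, 2.55, 0, 1, 0, 2.7, 3.45, 0, 1, 0, 3.3, 4.4, 0, 1, 0, 4, 5.4, 0, 1, 0, 4.5, 6.4, 0, 1, 0, 5, 7.4, 0, 1]
}}

```text
clock: 17.9
position: [0.5304, 0.3005, 0.2406]
tool_rot: [[-0.995, -0.102, 0.018], [-0.102, 0.995, 0.007], [-0.018, 0.005, -1.0]]
contact_force: [3.3, 7.4, 1.7]
finger_gap: 0.0119
finger_force: 61.9
```

Emit:
{"op": "send_rows", "data": {
  "rows": [0, 0.25, 0.6, 0, 1, 0, 0.5, 1.2, 0, 1, 0, 0.75, 1.8, 0, 1, 0, 0.95, 2.4, 0, 1, 0, 1.15, 3, 0, 1, 0, 1.3, 3.6, 0, 1, 0, 1.4, 4.1, 0, 1, 0, 1.5, 4.4, 0, 1]
}}

```text
clock: 18.7
position: [0.5292, 0.3146, 0.1961]
tool_rot: [[-0.995, -0.101, 0.015], [-0.101, 0.995, 0.005], [-0.016, 0.003, -1.0]]
contact_force: [-8.0, -3.0, 22.0]
finger_gap: 0.0118
finger_force: 65.9
```

Emit:
{"op": "send_rows", "data": {
  "rows": [0, 0, 0, 0, 0, 0, 0, 0, 0, 0, 0, 0, 0, 0, 0, 0, 0, -3, 0, 0, 0, 0, -8, 0, 0, 0, 0, -13, 0, 0, 0, 0, -17, 0, 0, 0, 0, -17, 0, 0]
}}

```text
clock: 19.5
position: [0.5274, 0.3132, 0.3709]
tool_rot: [[-0.995, -0.101, 0.022], [-0.101, 0.995, 0.006], [-0.023, 0.004, -1.0]]
contact_force: [0.6, 0.3, -0.3]
finger_gap: 0.0427
finger_force: 0.0
```

Emit:
{"op": "send_rows", "data": {
  "rows": [0, 2, 0, 0, 0, 0, 5, 0, 0, 0, 0, 8, 0, 0, 0, 0, 8, 0, 0, 0, 0, 8, 0, 0, 0]
}}

```text
clock: 20.0
position: [0.5185, 0.3927, 0.3636]
tool_rot: [[-0.995, -0.102, 0.011], [-0.102, 0.995, 0.002], [-0.011, 0.0, -1.0]]
contact_force: [-0.2, -0.3, 0.9]
finger_gap: 0.043
finger_force: 0.0
```

```bash
python3 - <<'E'
from h import *
o=get_obs();print(o['contact_force'],o['position'],o['clock'])
im=cap('scene'); f=cv2.cvtColor(im['frame'],cv2.COLOR_RGB2BGR)
c=cv2.resize(f[130:400,170:450],None,fx=2.1,fy=2.1,interpolation=cv2.INTER_CUBIC)
cv2.imwrite('pics/end8.png',(255*(c/255.)**0.6).astype('uint8'))
E
```

```text
[-0.22935719 -0.33503458  0.88360948] [0.5184988  0.39269322 0.36364101] 20.0
```

View pics/end8.png

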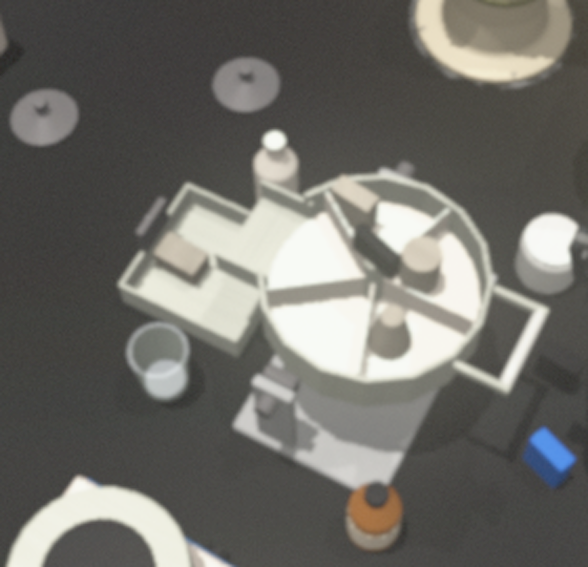

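The carousel is level and the square specimen lies in the pan at (180,257). The slab, cylinder and cone are still inside, the pan stands flat, and the bystanders haven't moved. I'm handing the job in.

```bash
python3 -c "from workcell import job_done; print(job_done())"
```

```text
the job is handed in; nothing more can be done
None
```

The job is handed in: the square specimen alone is in the flat-standing pan, the carousel is level with the other three still inside, and the last picture shows no bystander moved (the spatula was out of its frame). It took about 20 s. The wrist force read 31 N once, on a sideways move near the arm's reach limit with nothing seen in contact, and cleared when I pulled back.

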